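# Walk the forming block round and set it to the fence

### The job

The heavy grooved forming block stands askew on the polishing bench. Without gripping or lifting it, push at its corners in turn to walk it round on the open bench until one of its long sides faces the fence squarely with a good 2 cm still between them, then push it up until that whole long side lies flush against the fence, between the fence's ends. Leave the other things on the bench where they are.

Things in the scene. Friction and masses are not known exactly. Their poses are not given: they have to be found in the camera images.
- block: plain grey cast-aluminium forming block, 125 mm long (its x) by 100 mm wide (its y), 38 mm high, about 1.1 kg; four 4 mm deep grooves cross its top along its y. Origin: centre of underside, z up. Its long sides are the +y and -y sides; either may face the fence. It slides under a side push of about 4 to 10 N, stays where left, and turns when pushed off-centre
- fence: straight steel bar fixed to the bench beyond the block, 300 mm long (its y axis), 24 mm thick, 22 mm high, with a 6 mm high, 30 mm wide foot on the far side. Origin in the middle of its flat working face, at bench level; its x points square away from the block, which lies on its -x side; y along the fence
- felt_cone: loose bystander: grey felt polishing cone standing upright, 38 mm across the foot, 85 mm tall, origin at the centre of its underside
- ring_gauge: loose bystander: brass ring lying flat, 32 mm outside, 8 mm high, origin at the centre of its underside
- jar: loose bystander: amber jar with black cap, 56 mm across, 60 mm tall, origin at the centre of its underside
- compound_bar: loose bystander: brick-red bar of polishing compound, 100 x 35 x 30 mm, origin at the centre of its underside
- file: loose bystander: flat steel file with a wooden handle lying along the far side of the fence, 230 mm long (its x, handle to -x), 22 mm wide, 18 mm high, origin under the middle
- spool: loose bystander: copper spool standing beyond the fence, 48 mm across, 39 mm tall, origin at the centre of its underside
Mind the look-alikes: they are no part of the job. Of the things that look like the block, the largest one is meant.

How it is judged:
On the way:
1. the block has been turned to face the fence with a long side, within 8.5 degrees, while still clear of it (centre at least 66 mm from the fence's face, a gap of about 16 mm) (angle between the y axis of block and the x axis of fence, either way round below 0.15 rad and x of block in the frame of fence below -0.066 m), for 0.2 s.
At the end, for the whole second after the job is handed in: The block rests flat on the bench with a long side against the fence: parallel within 2 degrees, gap under 3.5 mm, the whole side between the fence's ends (block centre within 87.5 mm of the fence's middle) (angle between the y axis of block and the x axis of fence, either way round below 0.035 rad and x of block in the frame of fence between -0.0535 and -0.045 m and y of block in the frame of fence between -0.0875 and 0.0875 m and height (world z) of block below 0.004 m and angle between block's own z axis and vertical below 0.03 rad and linear speed of block below 0.01 m/s); the robot touches nothing.
It fails at once if the block is lifted or tipped (more than 8 mm up, or 0.12 rad) (height (world z) of block above 0.008 m or angle between block's own z axis and vertical above 0.12 rad).
It fails at once if another thing on the bench is disturbed (moved more than 20 mm) (distance of any of felt_cone, ring_gauge, jar, compound_bar, file, spool from where it was at the start of the episode above 0.02 m).
It also fails if it takes over 67 s, if anything falls off the work surface, if the arm or the gripper's body presses on something with over 40 N, if the wrist force passes 120 N, or if a joint passes its speed limit or range.

### The arm

A 6-joint arm with a two-finger parallel gripper is mounted at the origin on the work surface. World frame = base frame: x ahead of the robot, y to its left, z up, the work surface at z = 0. Lengths are in m, angles in rad, forces in N, time in s.
With the tool pointing down it reaches from about 0.25 to 0.775 m from the base axis. Payload 4 kg.
Tool frame: the origin (TCP) lies at the very end of the fingers, on their centre line; the grasp point (between the pads) lies 19 mm behind it; z points along the fingers, y is the line along which they close (so a half turn about z gives the same grasp; the last joint's range is limited). The gripper opens to 94 mm and grips with 3 to 60 N. Pads are 16 mm wide; open, the fingers measure 119 mm over their backs; the gripper's body (75 mm by 177 mm) begins 78 mm behind the grasp point.
Start: joints at [-1.245, 0.087, 1.371, -0, 1.684, -0.103], TCP at [0.229, -0.5, 0.184] pointing down, gripper open.
Joint ranges: [-3.1, 3.1], [-0.76, 2.03], [0.27, 2.55], [-1.08, 4.22], [0.17, 2.65], [-2.57, 2.57]. Speed limits (rad/s): [2.79, 2.79, 3.14, 3.14, 3.14, 3.14].

### API

Orientations are given as a rotation vector (axis times angle).
In Python, from workcell import state, camera, camera_params, sign_off gives the robot as it stands.
- The arm moves only by the tool drive_tool, never from a script. Its argument "moves" is a list of rows, each a list of 3 entries, a list of its own where there are three numbers: the shift along the tool's x, y, z in units of 0.2 m (1.0 is 0.2 m), then the turn, a rotation vector about the tool's x, y, z in units of 45 degrees (1.0 is 45 degrees), then the opening, from 0 (shut) to 1 (fully open). A call has 1 to 20 rows; each row shifts and turns the commanded pose from where the row before left it, along the tool's axes as they then stand; what a row does not reach is not made up. A row lasts 1/10 s, in which the tool goes at most 50 mm and 8.59 degrees, less where a joint would pass 70% of its speed; a pose out of reach is approached as far as the arm can. A call with a number of a shift or a turn outside -1 to 1 is refused whole. A call with a gripper value outside its range is refused whole. The fingers move at their own pace and stop on an object; the grip force is fixed at half the most. Time passes only in rows, so rows that do not move let the fingers close. It gives the time, the measured TCP pose, the force, the opening and the grip force at its end, in the units of the state.
- state(): the state, without advancing time (a new reading comes with each control period).
- camera(name): name is "scene" or "side" or "wrist"; returns the picture (384x512x3 uint8, blue, green, red); there is no depth.
- camera_params(name): a dict with "fov_y" (degrees; the focal length in pixels is half the picture's height over the tangent of half this angle, whatever the lens; pixels are square), "cx", "cy" (the principal point, pixels), "T" (4x4, takes a point from camera to world coordinates); the wrist camera has in their place "tool_from_camera" (4x4, takes a point from camera to tool coordinates, whose origin is the TCP and whose axes are the flange's). Camera axes: x right, y down, z forward; pixel columns grow to the right and rows downward; lengths in m; the calibration is good to about 2 mm. A picture is of the moment at which its call begins: read the wrist's pose just before it. camera_params takes no time and is no camera call.
- sign_off(): hands the job in; it is judged then, once.
The state is a dict: "t": time; "joint_pos": joint angles; "qd": joint speeds; "tau": joint torques, N m; "position": TCP position; "ee_rot": TCP orientation; "force": force on the tool from outside, world axes, zero at the start; "torque": the same for the moment, N m; "width": finger opening in m; "finger_force": force on a finger pad.
Only numpy, scipy, OpenCV 4.12 (cv2) and the standard library are available. Lean on these libraries where they do the work, as an engineer would, in place of code of your own. Each camera call takes 0.05 s, during which the arm holds its last target. There are 200 camera calls.

## Working session

There is one attempt and no reset: what is moved stays moved. The work goes in short steps, Python scripts to look and compute and a tool call to move; the robot and the scene stay as the last step left them, time stands still between calls to the robot, and variables do not carry over. Pictures are saved under pics/ and viewed, at most 10 in all, crops included, and the job is handed in when it is done.

Besides the shell and the picture viewer there is one more tool, called after "Call:" by a JSON object that holds its "fn" and its "kwargs". drive_tool: Moves the arm, as the interface text tells. Shifts and turns lie within -1 to 1; 1 stands for 0.2 m of shift or 45 degrees of turn. Its arguments: {"type":"object","properties":{"moves":{"type":"array","items":{"type":"array"}}},"required":["moves"]}

```bash
mkdir -p pics
python3 - <<'E'
from workcell import *
import cv2,numpy as np
for n in("scene","side"):
    cv2.imwrite(f"pics/{n}0.png",camera(n)); p=camera_params(n); print(n,p["fov_y"],p["cx"],p["cy"],np.round(p["T"],3).tolist())
s=state();print(s["t"],s["position"],s["ee_rot"],s["width"])
E
```

```text
scene 47.665162256823216 251.5335241126188 186.89773824250793 [[0.265, 0.778, -0.57, 1.166], [0.964, -0.205, 0.17, -0.196], [0.015, -0.594, -0.804, 0.903], [0.0, 0.0, 0.0, 1.0]]
side 54.88243726557619 258.3582513007439 188.127150252829 [[0.896, -0.352, 0.271, 0.332], [-0.444, -0.686, 0.576, -0.514], [-0.017, -0.636, -0.771, 0.68], [0.0, 0.0, 0.0, 1.0]]
0.1 [ 0.22849384 -0.49970027  0.18251853] [-3.06773619e+00 -6.67989635e-01  4.04816836e-04] 0.09418108184431923
```

View pics/scene0.png

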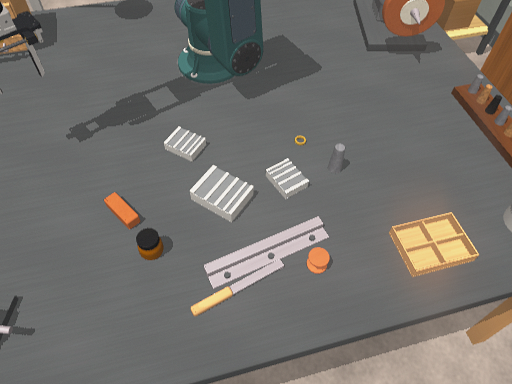

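View pics/side0.png

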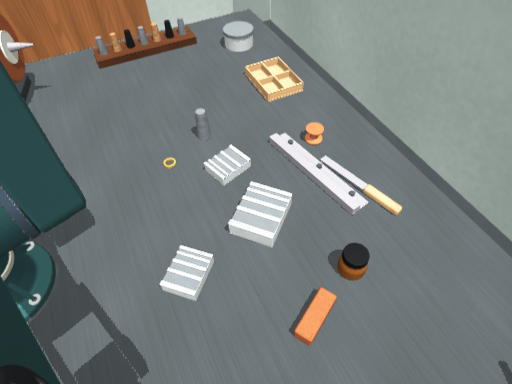

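Scene view: the large block is at about (222,193), with small look-alikes at (186,143) and (288,178). The fence runs (205,268)–(325,225), and the jar is at (150,243). The side view agrees: block (261,213), fence (318,172). I'll enlarge to pick corners.

```bash
cat > h.py <<'E'
import numpy as np,cv2
from workcell import *
def ray(n,px):
    p=camera_params(n);T=np.array(p["T"]);f=192/np.tan(np.radians(p["fov_y"]/2))
    px=np.atleast_2d(px).astype(float)
    d=np.c_[(px[:,0]-p["cx"])/f,(px[:,1]-p["cy"])/f,np.ones(len(px))]@T[:3,:3].T
    return T[:3,3],d
def onplane(n,px,z):
    o,d=ray(n,px);return (o+d*((z-o[2])/d[:,2])[:,None])[:,:2]
E
python3 - <<'E'
from h import *
s=cv2.imread("pics/scene0.png");t=cv2.imread("pics/side0.png")
a=cv2.resize(s[160:290,180:340],None,fx=5,fy=4.5,interpolation=cv2.INTER_CUBIC) if 0 else cv2.resize(s[130:290,160:340],None,fx=3.5,fy=3.5,interpolation=cv2.INTER_CUBIC)
b=cv2.resize(t[120:260,200:380],None,fx=4,fy=4,interpolation=cv2.INTER_CUBIC)
cv2.imwrite("pics/a.png",a);cv2.imwrite("pics/b.png",b)
for n,im in(("scene",s),("side",t)):
    m=((im.min(2)>125)).astype(np.uint8)
    m=cv2.morphologyEx(m,cv2.MORPH_CLOSE,np.ones((3,3)))
    for c in cv2.findContours(m,0,2)[0]:
        if cv2.contourArea(c)>300:
            print(n,cv2.contourArea(c),cv2.approxPolyDP(c,3,True)[:,0].tolist())
for k,px,z in(("cone",(336,170),0),("ring",(300,140),0),("jar",(150,240),.03),("bar",(122,210),.015)):print(k,onplane("scene",px,z))
for k,px,z in(("cone",(204,138),0),("ring",(170,162),0),("jar",(353,262),.03),("bar",(315,316),.015)):print(k,onplane("side",px,z))
E
```

```text
scene 7109.0 [[511, 323], [480, 343], [470, 342], [465, 333], [469, 327], [280, 383], [511, 383]]
scene 3904.5 [[319, 217], [204, 264], [213, 288], [232, 279], [235, 282], [191, 307], [193, 312], [280, 268], [282, 257], [328, 237]]
scene 2053.0 [[451, 212], [462, 232], [456, 234], [447, 219], [423, 222], [432, 241], [425, 239], [418, 226], [399, 232], [392, 226], [416, 270], [439, 262], [430, 247], [407, 252], [406, 247], [434, 241], [447, 262], [478, 254]]
scene 1984.5 [[213, 164], [189, 190], [191, 199], [231, 222], [253, 185]]
scene 971.0 [[288, 158], [266, 169], [266, 176], [285, 199], [305, 188], [308, 181]]
scene 807.0 [[178, 126], [164, 141], [165, 149], [190, 161], [195, 156], [192, 153], [199, 151], [198, 146], [205, 144], [205, 137]]
scene 513.5 [[408, 0], [401, 9], [401, 19], [419, 23], [428, 10], [426, 0]]
scene 484.0 [[26, 0], [30, 10], [121, 0]]
side 1870.0 [[179, 245], [159, 284], [165, 291], [196, 300], [213, 257], [211, 253]]
side 2691.5 [[250, 181], [228, 221], [229, 230], [272, 247], [292, 193]]
side 1105.0 [[231, 144], [203, 162], [206, 171], [223, 185], [250, 166], [250, 158]]
side 2488.5 [[269, 136], [348, 205], [352, 214], [368, 201], [345, 178], [395, 211], [401, 209], [398, 203], [328, 156], [317, 159], [285, 132]]
side 1408.5 [[278, 56], [246, 65], [271, 94], [271, 101], [302, 90], [303, 81]]
side 412.0 [[0, 30], [0, 49], [15, 63], [17, 52], [10, 50], [32, 43], [14, 42]]
side 758.0 [[226, 23], [226, 47], [232, 51], [249, 49], [252, 25], [239, 20]]
side 33492.0 [[146, 0], [151, 23], [159, 31], [164, 30], [165, 19], [172, 28], [246, 9], [262, 20], [270, 19], [511, 240], [511, 0]]
cone [[0.52932814 0.2283813 ]]
ring [[0.40245766 0.17078592]]
jar [[ 0.63369209 -0.27523451]]
bar [[ 0.52392158 -0.33119167]]
cone [[0.51760925 0.21811965]]
ring [[0.40822832 0.17436878]]
jar [[ 0.64092829 -0.27959976]]
bar [[ 0.52295941 -0.33272998]]
```

View pics/a.png

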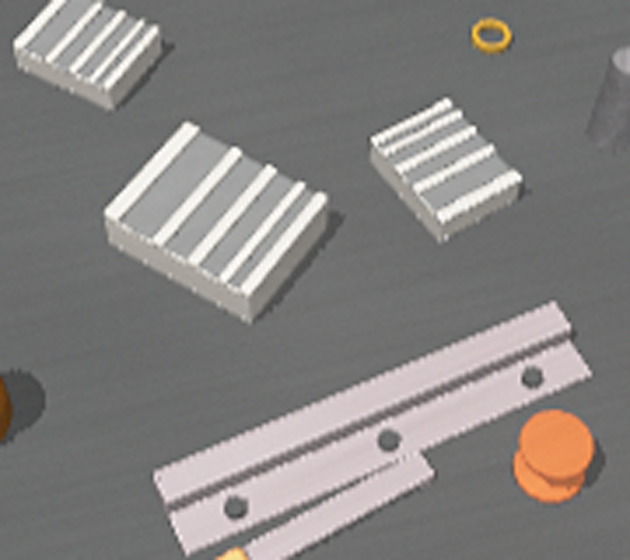

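View pics/b.png

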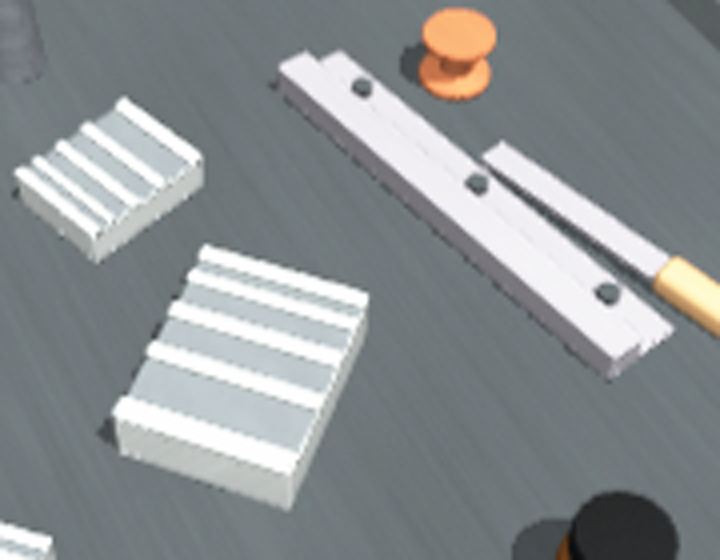

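The crops show the block's top corners, a: (190,122),(327,195),(243,291),(107,214), and b: (205,246),(369,297),(292,472),(118,403). They also show the fence's near top edge, a: (155,477)–(555,303), and b: (280,75)–(612,363).

```bash
cat >> h.py <<'E'
def fencepose(P):
    P=np.array(P);m=P.mean(0);d=P[1]-P[0];L=np.linalg.norm(d);return m,d/L,L
E
python3 - <<'E'
from h import *
def ca(p):return (np.array(p)+.5)/3.5-.5+[160,130]
def cb(p):return (np.array(p)+.5)/4-.5+[200,120]
A=onplane("scene",ca([(190,122),(327,195),(243,291),(107,214)]),.038)
B=onplane("side",cb([(118,403),(205,246),(369,297),(292,472)]),.038)
for P in(A,B):
    print(P.round(3).tolist(),P.mean(0).round(4),[round(float(np.linalg.norm(P[i]-P[i-1])),4) for i in range(4)],[round(float(np.degrees(np.arctan2(*(P[i]-P[i-1])[::-1]))),1) for i in range(4)])
for P in(onplane("scene",ca([(155,477),(555,303)]),.022),onplane("side",cb([(612,363),(280,75)]),.022)):
    print(P.round(4).tolist(),P.mean(0).round(4),np.linalg.norm(P[1]-P[0]),np.degrees(np.arctan2(*(P[1]-P[0])[::-1])))
# look-alikes, top z guess .028
print(onplane("scene",[(288,158),(266,170),(285,192),(308,181)],.028).round(3).tolist())
print(onplane("scene",[(178,126),(164,141),(190,154),(205,137)],.028).round(3).tolist())
E
```

```text
[[0.459, -0.087], [0.549, -0.008], [0.613, -0.085], [0.526, -0.161]] [ 0.537  -0.0853] [0.0998, 0.12, 0.0996, 0.116] [132.0, 41.4, -50.3, -138.5]
[[0.463, -0.085], [0.551, -0.008], [0.616, -0.083], [0.525, -0.164]] [ 0.5386 -0.0849] [0.1003, 0.1169, 0.0993, 0.1217] [128.0, 41.3, -49.2, -138.3]
[[0.725, -0.1694], [0.6672, 0.1226]] [ 0.6961 -0.0234] 0.2977417386997706 101.20389905308132
[[0.718, -0.173], [0.6628, 0.1144]] [ 0.6904 -0.0293] 0.2925560031298129 100.86688377194477
[[0.479, 0.108], [0.503, 0.04], [0.582, 0.066], [0.564, 0.133]]
[[0.291, -0.153], [0.337, -0.199], [0.4, -0.139], [0.35, -0.089]]
```

Block: centre about (0.538,-0.085), long axis at 41°. Fence: middle about (0.693,-0.026), along 101°, so the block needs +60°. I'll align the tool with the fence, move to the block's near corner with the fingers shut, then push.

Call:
{"fn": "drive_tool", "kwargs": {"moves": [[[0, 0, 0], [0, 0, 0.15], 0], [[0, 0, 0], [0, 0, 0.15], 0], [[0.125, -0.165, 0], [0, 0, 0], 0], [[0.125, -0.165, 0], [0, 0, 0], 0], [[0.125, -0.165, 0], [0, 0, 0], 0], [[0.125, -0.165, 0], [0, 0, 0], 0], [[0.125, -0.165, 0], [0, 0, 0], 0], [[0.125, -0.165, 0], [0, 0, 0], 0], [[0.125, -0.165, 0], [0, 0, 0], 0], [[0.125, -0.165, 0], [0, 0, 0], 0], [[0.125, -0.165, 0], [0, 0, 0], 0], [[0.125, -0.165, 0], [0, 0, 0], 0], [[0.125, -0.165, 0], [0, 0, 0], 0], [[0.125, -0.165, 0], [0, 0, 0], 0], [[0, 0, 0], [0, 0, 0], 0], [[0, 0, 0], [0, 0, 0], 0]]}}

```text
t: 1.7
position: [0.4468, -0.0534, 0.183]
ee_rot: [3.126, 0.307, -0.002]
force: [-0.4, -0.5, 0.8]
width: 0.0006
finger_force: 0.0
```

```bash
cat >> h.py <<'E'
import math
A=math.radians(11);O=np.array([.693,-.026]);RF=np.array([[math.cos(A),math.sin(A)],[-math.sin(A),math.cos(A)]])
def toF(p):return (np.atleast_2d(p)-O)@RF.T
def st():
    s=state();R=cv2.Rodrigues(np.array(s["ee_rot"]))[0];
    print("t",round(s["t"],2),"F",toF(s["position"][:2]).round(4)[0],"z",round(s["position"][2],4),"toolx deg",round(math.degrees(math.atan2(R[1,0],R[0,0])),2),"down",R[:,2].round(3),"w",round(s["width"],3),"f",np.round(s["force"],1))
E
python3 -c "
from h import *
st()"
```

```text
t 1.7 F [-0.2469  0.0201] z 0.183 toolx deg 11.21 down [-0.001 -0.    -1.   ] w 0.001 f [-0.4 -0.5  0.8]
```

Call:
{"fn": "drive_tool", "kwargs": {"moves": [[[0, 0, 0.21], [0, 0, 0], 0], [[0, 0, 0.21], [0, 0, 0], 0], [[0, 0, 0.21], [0, 0, 0], 0], [[0, 0, 0.21], [0, 0, 0], 0], [[0, 0, 0], [0, 0, 0], 0], [[0.025, 0.043, 0], [0, 0, 0], 0], [[0.025, 0.043, 0], [0, 0, 0], 0], [[0.0125, 0.0217, 0], [0, 0, 0], 0], [[0.0136, 0.021, 0], [0, 0, 0], 0], [[0.015, 0.02, 0], [0, 0, 0], 0], [[0.016, 0.019, 0], [0, 0, 0], 0], [[0.0174, 0.018, 0], [0, 0, 0], 0], [[0.0183, 0.017, 0], [0, 0, 0], 0], [[0.019, 0.016, 0], [0, 0, 0], 0], [[0.02, 0.0147, 0], [0, 0, 0], 0], [[0.021, 0.0136, 0], [0, 0, 0], 0], [[0, 0, 0], [0, 0, 0], 0]]}}

```text
t: 3.4
position: [0.4971, -0.0951, 0.0154]
ee_rot: [3.127, 0.303, 0.001]
force: [-0.1, -0.0, 0.1]
width: 0.0003
finger_force: 0.0
```

Run:
```python
from h import *
st()
t=camera("side");s=camera("scene")
cv2.imwrite("pics/c.png",np.hstack([cv2.resize(s[130:300,140:340],None,fx=2,fy=2),cv2.resize(t[120:290,180:380],None,fx=2,fy=2)]))
```

```text
t 3.4 F [-0.2055 -0.0305] z 0.0154 toolx deg 11.06 down [ 0. -0. -1.] w 0.0 f [-0.1 -0.   0.1]
```

View pics/c.png

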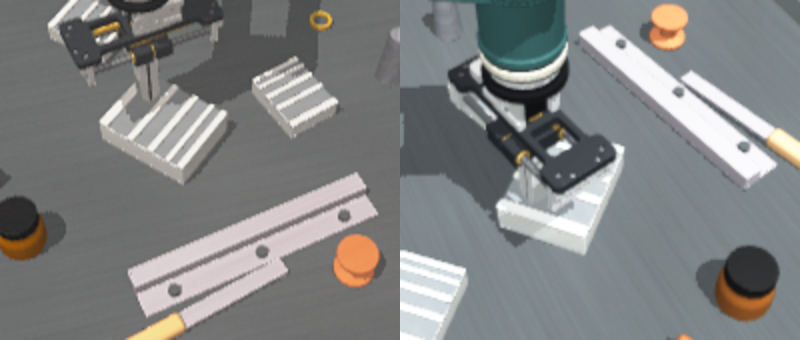

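The arm covers the near corner. In the scene half the block's left top corner is about (101,125), right (227,120), bottom (183,170), so it has turned a little. Computing.

```bash
cat >> h.py <<'E'
def blk(L,R,n="scene"):
    # top corners: L = short side start, R = opposite corner (diagonal), initial diag dir F 70.4, long dir 30.3
    P=toF(onplane(n,[L,R],.038));d=P[1]-P[0]
    print("L",P[0].round(4),"R",P[1].round(4),"c",P.mean(0).round(4),"len",np.linalg.norm(d).round(4),"diag",math.degrees(math.atan2(d[1],d[0])).__round__(1))
def poly(n="scene",near=(222,193),z=120):
    im=camera(n);m=(im.min(2)>z).astype(np.uint8);m=cv2.morphologyEx(m,cv2.MORPH_CLOSE,np.ones((5,5)))
    for c in cv2.findContours(m,0,2)[0]:
        if cv2.contourArea(c)>300 and cv2.pointPolygonTest(c,near,True)>-15:
            h=cv2.convexHull(c);p=cv2.approxPolyDP(h,2,True)[:,0];print(n,cv2.contourArea(h),p.tolist());return p
E
python3 - <<'E'
from h import *
g=lambda p:(np.array(p)+.5)/2-.5+[140,130]
blk((189.5,190.7),(253.2,185.5))
blk(g((101,125)),g((227,120)))
print(g([(101,125),(227,120),(183,170)]))
poly()
E
```

```text
L [-0.1906 -0.1026] R [-0.137   0.0453] c [-0.1638 -0.0286] len 0.1573 diag 70.1
L [-0.1854 -0.1027] R [-0.1252  0.0396] c [-0.1553 -0.0315] len 0.1545 diag 67.1
[[190.25 192.25]
 [253.25 189.75]
 [231.25 214.75]]
scene 2453.5 [[253, 185], [252, 195], [231, 222], [192, 200], [189, 191], [206, 162], [217, 159]]
```

Run:
```python
from h import *
st()
poly("side",(261,213))
t=camera("side");s=camera("scene")
cv2.imwrite("pics/d.png",np.hstack([cv2.resize(s[140:240,170:270],None,fx=4,fy=4,interpolation=2),cv2.resize(t[165:265,210:310],None,fx=4,fy=4,interpolation=2)]))
```

```text
t 3.55 F [-0.2062 -0.0299] z 0.0154 toolx deg 11.07 down [-0. -0. -1.] w 0.0 f [0.8 0.1 0. ]
side 187309.0 [[511, 0], [511, 370], [506, 383], [11, 383], [0, 347], [0, 125], [35, 82], [146, 0]]
```

View pics/d.png

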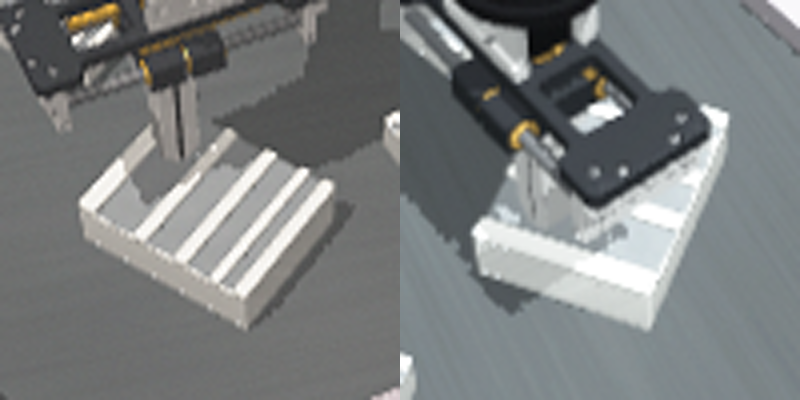

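Run:
```python
from h import *
s=state();p=s["position"]
for n in("scene","side"):
    c=camera_params(n);T=np.array(c["T"]);f=192/np.tan(np.radians(c["fov_y"]/2))
    for z in(.0154,.038,.06):
        q=np.linalg.inv(T)@[p[0],p[1],z,1];print(n,z,(q[:2]/q[2]*f+[c["cx"],c["cy"]]).round(1))
print(s["force"],s["torque"],np.round(s["tau"],2),s["joint_pos"],s["t"])
```

```text
scene 0.0154 [214.7 181.4]
scene 0.038 [214.2 176. ]
scene 0.06 [213.7 170.6]
side 0.0154 [245.8 223.9]
side 0.038 [245.3 217.9]
side 0.06 [244.9 211.8]
[-0.02742348  0.49230785  0.53919788] [ 0.00449345 -0.0094021  -0.01130456] [-1.000e-02 -3.130e+01 -2.771e+01  5.000e-02 -6.000e-02  0.000e+00] [-3.00654376e-01  8.53519883e-02  1.71525104e+00 -9.33642756e-05
  1.34102768e+00  1.07690009e+00] 3.7
```

Run:
```python
from h import *
w=camera("wrist");s=camera("scene");t=camera("side")
cv2.imwrite("pics/e.png",np.hstack([cv2.resize(w,(400,300)),cv2.resize(s[155:205,185:251],(400,300),interpolation=0)]))
```

```text
(no output)
```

View pics/e.png

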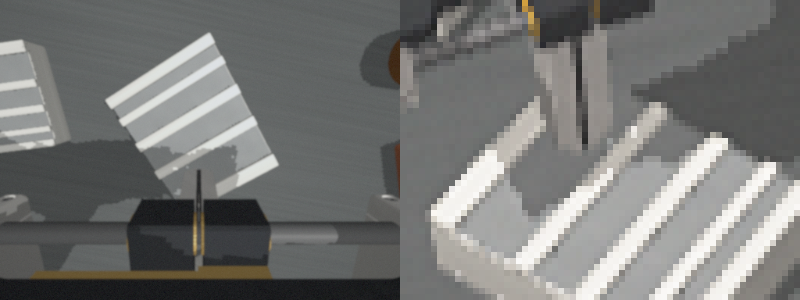

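The wrist view shows the block at its original place, with the finger tip (197,172) apparently over or inside its near corner. I'll check the height from the image scale.

Run:
```python
from h import *
c=camera_params("wrist");M=np.array(c["tool_from_camera"]);print({k:v for k,v in c.items() if k!="tool_from_camera"},M.round(4).tolist())
f=192/np.tan(np.radians(c["fov_y"]/2));s=state();p=np.array(s["position"])
q=np.linalg.inv(M)@[0,0,0,1];print("TCP cam",q[:3].round(4),"pix(400x300)",((q[:2]/q[2]*f+[c["cx"],c["cy"]])*.78125).round(1))
R=cv2.Rodrigues(np.array(s["ee_rot"]))[0]
px=np.array([(108,102),(210,35),(278,162)])/.78125
d=np.c_[(px[:,0]-c["cx"])/f,(px[:,1]-c["cy"])/f,np.ones(3)]@M[:3,:3].T@R.T; o=R@M[:3,3]+p
for z in(.015,.038):
    P=o+d*((z-o[2])/d[:,2])[:,None];print(z,P.round(3).tolist(),np.linalg.norm(np.diff(P[:,:2],axis=0),axis=1))
```

```text
{'fov_y': 70.80417429305318, 'cx': 254.03647929358482, 'cy': 190.85522322956493} [[0.0005, -0.9665, -0.2567, 0.0745], [1.0, 0.0008, -0.001, 0.0014], [0.0012, -0.2567, 0.9665, -0.2009], [0.0, 0.0, 0.0, 1.0]]
TCP cam [-0.0012  0.0204  0.2133] pix(400x300) [197.3 169.3]
0.015 [[0.545, -0.0, 0.015], [0.619, -0.082, 0.015], [0.519, -0.173, 0.015]] [0.11002835 0.13488596]
0.038 [[0.548, -0.009, 0.038], [0.613, -0.082, 0.038], [0.525, -0.162, 0.038]] [0.09747229 0.11949324]
```

Call:
{"fn": "drive_tool", "kwargs": {"moves": [[[0.02, 0, 0], [0, 0, 0], 0], [[0.02, 0, 0], [0, 0, 0], 0], [[0.02, 0, 0], [0, 0, 0], 0]]}}

```text
t: 4.15
position: [0.508, -0.0925, 0.0158]
ee_rot: [3.126, 0.303, -0.002]
force: [-4.9, -0.7, 4.7]
width: 0.0005
finger_force: 2.7
```

Run:
```python
from h import *
st();poly();st()
```

```text
t 4.15 F [-0.1943 -0.03  ] z 0.0158 toolx deg 11.08 down [-0.001 -0.001 -1.   ] w 0.0 f [-4.9 -0.7  4.7]
scene 2553.0 [[204, 157], [220, 163], [253, 185], [252, 195], [231, 222], [191, 199], [189, 190], [198, 163]]
t 4.2 F [-0.1936 -0.0301] z 0.0161 toolx deg 11.08 down [-0. -0. -1.] w 0.0 f [-0.9  0.   4.2]
```

Call:
{"fn": "drive_tool", "kwargs": {"moves": [[[0, 0, -0.03], [0, 0, 0], 0], [[0, 0, -0.03], [0, 0, 0], 0]]}}

```text
t: 4.4
position: [0.5083, -0.0923, 0.0278]
ee_rot: [-3.127, -0.303, -0.0]
force: [-0.4, -0.5, 0.6]
width: 0.0001
finger_force: 0.0
```

Call:
{"fn": "drive_tool", "kwargs": {"moves": [[[0, 0, -0.05], [0, 0, 0], 0], [[0, 0, -0.1], [0, 0, 0], 0], [[-0.1, 0, -0.2], [0, 0, 0], 0], [[-0.2, 0, -0.1], [0, 0, 0], 0], [[-0.2, 0, -0.1], [0, 0, 0], 0], [[-0.2, 0, 0], [0, 0, 0], 0], [[0, 0, 0], [0, 0, 0], 0]]}}

```text
t: 5.1
position: [0.3683, -0.1198, 0.1393]
ee_rot: [3.125, 0.298, 0.003]
force: [-0.2, 0.3, -0.6]
width: 0.0006
finger_force: 0.0
```

Run:
```python
from h import *
st()
w=camera("wrist");s=camera("scene")
cv2.imwrite("pics/f.png",np.hstack([cv2.resize(w,(400,300)),cv2.resize(s[145:235,165:285],(400,300),interpolation=2)]))
poly()
```

```text
t 5.1 F [-0.3366 -0.0301] z 0.1393 toolx deg 10.91 down [ 0.002 -0.002 -1.   ] w 0.001 f [-0.2  0.3 -0.6]
scene 2171.0 [[213, 164], [253, 185], [252, 194], [231, 222], [191, 199], [189, 190]]
```

View pics/f.png

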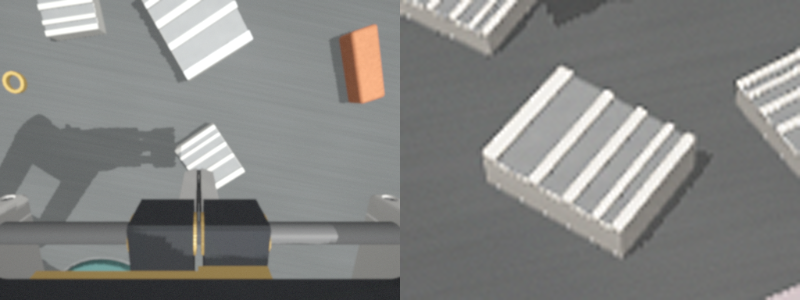

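The block hasn't moved at all, although the fingers went through its outline at its height, with about 5 N felt only at the end. I'll probe again slowly at the right corner, where a push is useful anyway, and read the force in short calls.

Call:
{"fn": "drive_tool", "kwargs": {"moves": [[[0.17, 0.105, 0], [0, 0, 0], 0], [[0.17, 0.105, 0], [0, 0, 0], 0], [[0.17, 0.1, 0], [0, 0, 0], 0], [[0, 0, 0.2], [0, 0, 0], 0], [[0, 0, 0.2], [0, 0, 0], 0], [[0, 0, 0.19], [0, 0, 0], 0], [[0, 0, 0], [0, 0, 0], 0]]}}

```text
t: 5.95
position: [0.4787, -0.1578, 0.0125]
ee_rot: [-3.119, -0.304, 0.02]
force: [-1.3, -0.4, -0.4]
width: 0.0005
finger_force: 0.0
```

Call:
{"fn": "drive_tool", "kwargs": {"moves": [[[0.025, 0, 0], [0, 0, 0], 0], [[0.025, 0, 0], [0, 0, 0], 0], [[0.025, 0, 0], [0, 0, 0], 0], [[0.025, 0, 0], [0, 0, 0], 0]]}}

```text
t: 6.35
position: [0.5045, -0.1572, 0.0218]
ee_rot: [3.125, 0.303, 0.006]
force: [0.1, -0.1, -0.4]
width: 0.0008
finger_force: 0.0
```

Call:
{"fn": "drive_tool", "kwargs": {"moves": [[[0.025, 0, 0], [0, 0, 0], 0], [[0.025, 0, 0], [0, 0, 0], 0], [[0.025, 0, 0], [0, 0, 0], 0]]}}

```text
t: 6.65
position: [0.5176, -0.1538, 0.0198]
ee_rot: [3.127, 0.303, 0.001]
force: [0.7, -0.2, 1.0]
width: 0.0003
finger_force: 0.0
```

Run:
```python
from h import *
st();poly();st()
```

```text
t 6.65 F [-0.1966 -0.092 ] z 0.0198 toolx deg 11.06 down [ 0. -0. -1.] w 0.0 f [ 0.7 -0.2  1. ]
scene 2450.0 [[252, 195], [230, 222], [191, 198], [184, 174], [213, 164], [253, 185]]
t 6.7 F [-0.1959 -0.092 ] z 0.0197 toolx deg 11.08 down [ 0.001 -0.    -1.   ] w 0.001 f [ 0.3 -0.1 -0. ]
```

Call:
{"fn": "drive_tool", "kwargs": {"moves": [[[0.025, 0, 0], [0, 0, 0], 0], [[0.025, 0, 0], [0, 0, 0], 0], [[0.025, 0, 0], [0, 0, 0], 0]]}}

```text
t: 7.0
position: [0.5321, -0.1509, 0.0195]
ee_rot: [3.127, 0.303, -0.0]
force: [1.0, 0.9, -0.2]
width: 0.0009
finger_force: 0.0
```

Call:
{"fn": "drive_tool", "kwargs": {"moves": [[[0.025, 0, 0], [0, 0, 0], 0], [[0.025, 0, 0], [0, 0, 0], 0], [[0.025, 0, 0], [0, 0, 0], 0]]}}

```text
t: 7.3
position: [0.547, -0.148, 0.0196]
ee_rot: [3.127, 0.303, -0.0]
force: [-0.0, -0.0, -0.2]
width: 0.0006
finger_force: 0.0
```

Run:
```python
from h import *
st();poly()
w=camera("wrist");s=camera("scene")
cv2.imwrite("pics/g.png",np.hstack([cv2.resize(w,(400,300)),cv2.resize(s[145:235,165:285],(400,300),interpolation=2)]))
```

```text
t 7.3 F [-0.1666 -0.0918] z 0.0196 toolx deg 11.07 down [-0. -0. -1.] w 0.001 f [-0.  -0.  -0.2]
scene 2556.5 [[253, 186], [251, 196], [231, 222], [194, 201], [189, 190], [189, 184], [212, 164], [234, 159]]
```

View pics/g.png

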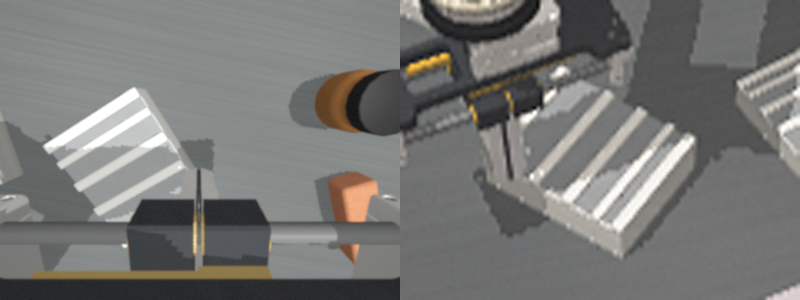

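The fingers still pass through the corner outline: no force, and the block's outline is unchanged. I'll sweep toward its centre to see where real contact begins.

Call:
{"fn": "drive_tool", "kwargs": {"moves": [[[0, -0.025, 0], [0, 0, 0], 0], [[0, -0.025, 0], [0, 0, 0], 0], [[0, -0.025, 0], [0, 0, 0], 0]]}}

```text
t: 7.75
position: [0.5433, -0.1328, 0.0195]
ee_rot: [-3.127, -0.303, 0.0]
force: [0.4, 0.2, -0.7]
width: 0.0006
finger_force: 0.0
```

Call:
{"fn": "drive_tool", "kwargs": {"moves": [[[0, -0.025, 0], [0, 0, 0], 0], [[0, -0.025, 0], [0, 0, 0], 0], [[0, -0.025, 0], [0, 0, 0], 0]]}}

```text
t: 8.05
position: [0.5407, -0.1181, 0.0196]
ee_rot: [3.127, 0.303, 0.0]
force: [-0.4, 0.0, -0.6]
width: 0.0007
finger_force: 0.0
```

Call:
{"fn": "drive_tool", "kwargs": {"moves": [[[0, -0.025, 0], [0, 0, 0], 0], [[0, -0.025, 0], [0, 0, 0], 0], [[0, -0.025, 0], [0, 0, 0], 0]]}}

```text
t: 8.35
position: [0.5378, -0.1035, 0.0196]
ee_rot: [3.127, 0.303, 0.0]
force: [-0.3, -0.6, 0.6]
width: 0.0004
finger_force: 0.0
```

Run:
```python
from h import *
st();poly();poly("side",(261,213),150)
```

```text
t 8.35 F [-0.1671 -0.0464] z 0.0196 toolx deg 11.07 down [ 0. -0. -1.] w 0.0 f [-0.3 -0.6  0.6]
scene 2234.5 [[201, 168], [228, 172], [253, 186], [252, 195], [231, 222], [191, 199], [189, 188]]
side 3132.0 [[310, 192], [272, 247], [230, 233], [228, 221], [248, 187]]
```

The finger is at the block's centre at z = 0.0196 with no contact, while the earlier force came at z ≈ 0.0158 and partly pushed up. So the solid part may be low. I'll feel downward gently.

Call:
{"fn": "drive_tool", "kwargs": {"moves": [[[0, 0, 0.01], [0, 0, 0], 0], [[0, 0, 0.01], [0, 0, 0], 0], [[0, 0, 0], [0, 0, 0], 0]]}}

```text
t: 8.75
position: [0.5381, -0.1041, 0.0164]
ee_rot: [3.127, 0.303, 0.001]
force: [-2.2, 0.0, 5.0]
width: 0.0002
finger_force: 2.2
```

Call:
{"fn": "drive_tool", "kwargs": {"moves": [[[0, 0, 0.01], [0, 0, 0], 0], [[0, 0, 0.005], [0, 0, 0], 0], [[0, 0, 0], [0, 0, 0], 0]]}}

```text
t: 9.05
position: [0.5383, -0.1041, 0.0162]
ee_rot: [3.127, 0.303, 0.002]
force: [-5.9, 2.1, 14.7]
width: 0.0006
finger_force: 8.1
```

Run:
```python
from h import *
st();poly()
```

```text
t 9.05 F [-0.1668 -0.0471] z 0.0162 toolx deg 11.06 down [ 0.001 -0.    -1.   ] w 0.001 f [-5.9  2.1 14.7]
scene 2381.5 [[179, 180], [201, 169], [228, 172], [252, 185], [252, 195], [231, 222], [192, 200]]
```

Contact at z ≈ 0.0164: the part that takes contact is only about 43% of the visible height, and the earlier touch points suggest its footprint is shrunk the same way about the centre. I'll go round it and push low at the near corner of this smaller solid.

Call:
{"fn": "drive_tool", "kwargs": {"moves": [[[0, 0, -0.09], [0, 0, 0], 0], [[-0.1, -0.122, 0], [0, 0, 0], 0], [[-0.1, -0.122, 0], [0, 0, 0], 0], [[0, 0, 0], [0, 0, 0], 0], [[0, 0, 0.06], [0, 0, 0], 0], [[0, 0, 0.06], [0, 0, 0], 0], [[0, 0, 0], [0, 0, 0], 0]]}}

```text
t: 9.8
position: [0.4913, -0.0643, 0.0157]
ee_rot: [3.126, 0.303, 0.004]
force: [-19.2, 4.6, 46.7]
width: 0.0003
finger_force: 23.5
```

Call:
{"fn": "drive_tool", "kwargs": {"moves": [[[0.0125, 0.0217, 0], [0, 0, 0], 0], [[0.0125, 0.0217, 0], [0, 0, 0], 0], [[0.0125, 0.0217, 0], [0, 0, 0], 0]]}}

```text
t: 10.1
position: [0.4913, -0.0643, 0.0154]
ee_rot: [-3.102, -0.302, 0.027]
force: [-44.3, 33.6, 71.9]
width: 0.0003
finger_force: 36.6
```

Call:
{"fn": "drive_tool", "kwargs": {"moves": [[[0.0125, 0.0217, 0], [0, 0, 0], 0], [[0.014, 0.021, 0], [0, 0, 0], 0]]}}

```text
t: 10.3
position: [0.4967, -0.0698, 0.0155]
ee_rot: [-3.099, -0.304, 0.031]
force: [-41.5, 30.6, 69.1]
width: 0.0004
finger_force: 34.8
```

Call:
{"fn": "drive_tool", "kwargs": {"moves": [[[0.015, 0.02, 0], [0, 0, 0], 0], [[0.016, 0.019, 0], [0, 0, 0], 0]]}}

```text
t: 10.5
position: [0.5044, -0.0772, 0.0155]
ee_rot: [-3.101, -0.304, 0.031]
force: [-42.9, 29.8, 69.7]
width: 0.0004
finger_force: 34.9
```

Run:
```python
from h import *
st();poly()
```

```text
t 10.5 F [-0.1949 -0.0143] z 0.0155 toolx deg 11.22 down [-0.022  0.023 -0.999] w 0.0 f [-42.9  29.8  69.7]
scene 2553.0 [[250, 189], [249, 199], [230, 227], [188, 206], [186, 198], [214, 164], [225, 162]]
```

The outline has now moved, because I had landed on the block and pressed (70 N, too hard). So the solid has its full footprint, but contact with the fingers begins about 22 mm above the TCP. From here on I'll stay outside the outline with the TCP near z = 0.004. Back off and remeasure.

Call:
{"fn": "drive_tool", "kwargs": {"moves": [[[0, 0, -0.1], [0, 0, 0], 0], [[-0.05, -0.05, -0.2], [0, 0, 0], 0], [[-0.2, 0, -0.1], [0, 0, 0], 0], [[-0.2, 0, -0.1], [0, 0, 0], 0], [[-0.2, 0, 0], [0, 0, 0], 0], [[0, 0, 0], [0, 0, 0], 0]]}}

```text
t: 11.15
position: [0.3816, -0.1051, 0.1061]
ee_rot: [3.127, 0.298, -0.001]
force: [0.8, -0.4, -0.1]
width: 0.0004
finger_force: 0.0
```

```bash
cat >> h.py <<'E'
def meas():
    p=poly().astype(float);T=p[p[:,1].argmin()];L=p[p[:,0].argmin()];R=p[p[:,0].argmax()]
    P=toF(onplane("scene",[L,T,R],.038));lens=np.linalg.norm(np.diff(P,axis=0),axis=1)
    a=[math.degrees(math.atan2(*(P[i+1]-P[i])[::-1])) for i in(0,1)]
    print("L,T,R",P.round(4).tolist(),"c",((P[0]+P[2])/2).round(4),"lens",lens.round(3),"LT ang",round(a[0],1),"TR ang",round(a[1],1))
E
python3 - <<'E'
from h import *
st();meas()
E
```

```text
t 11.15 F [-0.3208 -0.0182] z 0.1061 toolx deg 10.89 down [-0.001 -0.001 -1.   ] w 0.0 f [ 0.8 -0.4 -0.1]
scene 2210.5 [[250, 190], [249, 199], [230, 227], [187, 205], [186, 197], [208, 170]]
L,T,R [[-0.1767, -0.1172], [-0.2309, -0.0363], [-0.128, 0.0321]] c [-0.1524 -0.0426] lens [0.097 0.124] LT ang 123.9 TR ang 33.6
```

Call:
{"fn": "drive_tool", "kwargs": {"moves": [[[0.2, -0.045, 0], [0, 0, 0], 0], [[0.2, -0.045, 0], [0, 0, 0], 0], [[0, 0, 0.15], [0, 0, 0], 0], [[0, 0, 0.15], [0, 0, 0], 0], [[0, 0, 0.1], [0, 0, 0], 0], [[0, 0, 0.05], [0, 0, 0], 0], [[0, 0, 0.03], [0, 0, 0], 0], [[0, 0, 0.02], [0, 0, 0], 0], [[0, 0, 0], [0, 0, 0], 0]]}}

```text
t: 12.1
position: [0.4597, -0.0712, 0.0068]
ee_rot: [3.127, 0.303, 0.001]
force: [-0.8, 0.1, 0.0]
width: 0.0003
finger_force: 0.0
```

```bash
python3 -c "
from h import *
st()"
```

```text
t 12.1 F [-2.376e-01  2.000e-04] z 0.0068 toolx deg 11.06 down [ 0.001 -0.    -1.   ] w 0.0 f [-0.8  0.1  0. ]
```

Call:
{"fn": "drive_tool", "kwargs": {"moves": [[[0.014, 0.0207, 0], [0, 0, 0], 0], [[0.014, 0.0207, 0], [0, 0, 0], 0], [[0.014, 0.0207, 0], [0, 0, 0], 0], [[0.014, 0.0207, 0], [0, 0, 0], 0], [[0.014, 0.0207, 0], [0, 0, 0], 0]]}}

```text
t: 12.6
position: [0.4748, -0.0869, 0.0065]
ee_rot: [-3.122, -0.302, 0.008]
force: [-9.5, 6.8, 8.3]
width: 0.0002
finger_force: 6.6
```

Call:
{"fn": "drive_tool", "kwargs": {"moves": [[[0.015, 0.02, 0], [0, 0, 0], 0], [[0.016, 0.019, 0], [0, 0, 0], 0], [[0.017, 0.018, 0], [0, 0, 0], 0]]}}

```text
t: 12.9
position: [0.483, -0.0964, 0.0061]
ee_rot: [-3.122, -0.303, 0.02]
force: [-12.7, 3.3, 8.8]
width: 0.0007
finger_force: 8.3
```

Run:
```python
from h import *
st();meas()
```

```text
t 12.9 F [-0.2196 -0.029 ] z 0.0061 toolx deg 11.08 down [-0.013  0.004 -1.   ] w 0.001 f [-12.7   3.3   8.8]
scene 2811.5 [[205, 161], [216, 159], [249, 190], [248, 199], [232, 229], [187, 211], [186, 202]]
L,T,R [[-0.1629, -0.1225], [-0.2556, -0.0034], [-0.1291, 0.0298]] c [-0.146  -0.0463] lens [0.151 0.131] LT ang 127.9 TR ang 14.7
```

Call:
{"fn": "drive_tool", "kwargs": {"moves": [[[0.016, 0.019, 0], [0, 0, 0], 0], [[0.017, 0.0183, 0], [0, 0, 0], 0], [[0.018, 0.0174, 0], [0, 0, 0], 0], [[0.019, 0.0164, 0], [0, 0, 0], 0], [[0.0197, 0.0154, 0], [0, 0, 0], 0], [[0.0205, 0.0143, 0], [0, 0, 0], 0]]}}

```text
t: 13.55
position: [0.5084, -0.1136, 0.006]
ee_rot: [-3.125, -0.302, 0.02]
force: [-12.7, 0.2, 8.3]
width: 0.0009
finger_force: 7.4
```

Run:
```python
from h import *
st();meas()
```

```text
t 13.55 F [-0.1979 -0.0508] z 0.006 toolx deg 11.06 down [-0.013  0.001 -1.   ] w 0.001 f [-12.7   0.2   8.3]
scene 2785.5 [[200, 171], [212, 169], [247, 192], [239, 234], [189, 225], [188, 215]]
L,T,R [[-0.1262, -0.1318], [-0.2295, -0.0259], [-0.1258, 0.0227]] c [-0.126  -0.0545] lens [0.148 0.115] LT ang 134.3 TR ang 25.1
```

Turned to about 52°, centre (-0.126,-0.055) in fence axes. Now the right corner.

Call:
{"fn": "drive_tool", "kwargs": {"moves": [[[-0.05, -0.05, 0], [0, 0, 0], 0], [[0, 0, -0.15], [0, 0, 0], 0], [[0, 0, -0.1], [0, 0, 0], 0], [[0.09, 0.19, 0], [0, 0, 0], 0], [[0.09, 0.19, 0], [0, 0, 0], 0], [[0.085, 0.195, 0], [0, 0, 0], 0], [[0, 0, 0], [0, 0, 0], 0], [[0, 0, 0.1], [0, 0, 0], 0], [[0, 0, 0.08], [0, 0, 0], 0], [[0, 0, 0.04], [0, 0, 0], 0], [[0, 0, 0.02], [0, 0, 0], 0], [[0, 0, 0], [0, 0, 0], 0]]}}

```text
t: 14.8
position: [0.576, -0.2079, 0.0084]
ee_rot: [-3.127, -0.303, 0.001]
force: [-0.3, 0.2, -0.4]
width: 0.0
finger_force: 0.0
```

Run:
```python
from h import *
st();meas()
```

```text
t 14.8 F [-0.1495 -0.1563] z 0.0084 toolx deg 11.09 down [-0.001  0.    -1.   ] w 0.0 f [-0.3  0.2 -0.4]
scene 2444.0 [[247, 193], [239, 235], [189, 225], [188, 217], [197, 189], [205, 180], [210, 178]]
L,T,R [[-0.1209, -0.1339], [-0.205, -0.0419], [-0.1231, 0.0214]] c [-0.122  -0.0562] lens [0.125 0.104] LT ang 132.4 TR ang 37.7
```

Call:
{"fn": "drive_tool", "kwargs": {"moves": [[[0.0154, -0.0197, 0], [0, 0, 0], 0], [[0.0154, -0.0197, 0], [0, 0, 0], 0], [[0.0154, -0.0197, 0], [0, 0, 0], 0], [[0.0154, -0.0197, 0], [0, 0, 0], 0], [[0.0143, -0.0205, 0], [0, 0, 0], 0], [[0.0129, -0.0214, 0], [0, 0, 0], 0], [[0.0113, -0.0223, 0], [0, 0, 0], 0], [[0.0098, -0.023, 0], [0, 0, 0], 0], [[0.0081, -0.0236, 0], [0, 0, 0], 0], [[0.0065, -0.0241, 0], [0, 0, 0], 0]]}}

```text
t: 15.85
position: [0.5943, -0.166, 0.0104]
ee_rot: [3.118, 0.3, 0.005]
force: [1.2, -8.8, 1.9]
width: 0.0004
finger_force: 3.7
```

Run:
```python
from h import *
st();meas()
```

```text
t 15.85 F [-0.1236 -0.1186] z 0.0104 toolx deg 11.0 down [ 0.004 -0.009 -1.   ] w 0.0 f [ 1.2 -8.8  1.9]
scene 4507.0 [[249, 231], [199, 227], [189, 216], [165, 158], [202, 154], [252, 189]]
L,T,R [[-0.3159, -0.1211], [-0.2871, -0.0295], [-0.1286, 0.0379]] c [-0.2222 -0.0416] lens [0.096 0.172] LT ang 72.6 TR ang 23.0
```

```bash
cat >> h.py <<'E'
def meas2():
    p=poly().astype(float);R=p[p[:,0].argmax()];B=p[p[:,1].argmax()]
    r=toF(onplane("scene",R,.038))[0];b=toF(onplane("scene",B,0))[0];d=b-r
    th=math.atan2(d[1],d[0])+math.pi/2;u=np.array([math.cos(th),math.sin(th)])
    print("left",r.round(4),"far",b.round(4),"len",np.linalg.norm(d).round(3),"long ang",round(math.degrees(th),1),"c",((r+b)/2-u*.0625).round(4))
E
python3 - <<'E'
from h import *
meas2()
for q in((239,235),):
    pass
E
```

```text
scene 4475.0 [[249, 231], [200, 227], [190, 217], [166, 158], [203, 154], [252, 189]]
left [-0.1286  0.0379] far [-0.0444 -0.0114] len 0.098 long ang 59.7 c [-0.118  -0.0407]
```

Call:
{"fn": "drive_tool", "kwargs": {"moves": [[[0.0125, -0.0217, 0], [0, 0, 0], 0], [[0.0113, -0.0223, 0], [0, 0, 0], 0], [[0.0102, -0.0228, 0], [0, 0, 0], 0], [[0.0086, -0.0235, 0], [0, 0, 0], 0], [[0.0073, -0.0239, 0], [0, 0, 0], 0], [[0.0056, -0.0244, 0], [0, 0, 0], 0]]}}

```text
t: 16.55
position: [0.6007, -0.1368, 0.0109]
ee_rot: [3.117, 0.3, 0.009]
force: [1.7, -9.7, 3.0]
width: 0.0005
finger_force: 4.0
```

Run:
```python
from h import *
st();meas2()
```

```text
t 16.55 F [-0.1117 -0.0912] z 0.0109 toolx deg 11.0 down [ 0.006 -0.009 -1.   ] w 0.0 f [ 1.7 -9.7  3. ]
scene 5326.5 [[175, 129], [217, 154], [259, 184], [262, 210], [260, 225], [211, 226], [202, 216], [164, 146], [164, 141]]
left [-0.0627  0.0317] far [-0.097  -0.0879] len 0.124 long ang -16.0 c [-0.14   -0.0109]
```

Run:
```python
from h import *
r=toF(onplane("scene",(259,184),.038))[0];b=toF(onplane("scene",(260,225.5),0))[0];k=toF(onplane("scene",(211,226.5),0))[0];d=b-r
print(r,b,k,np.linalg.norm(d),np.degrees(np.arctan2(d[1],d[0]))+90,np.linalg.norm(b-k),np.degrees(np.arctan2(*(b-k)[::-1])),((r+k)/2))
```

```text
[-0.13487755  0.06041002] [-0.04657213  0.01943501] [-0.09572732 -0.08849577] 0.09734884701245321 65.1080106537911 0.11859715690926546 65.51393476410861 [-0.11530243 -0.01404287]
```

Now about 65°, centre (-0.115,-0.014), and this push has become nearly central. I'll switch back to the near corner.

Call:
{"fn": "drive_tool", "kwargs": {"moves": [[[0, 0.05, 0], [0, 0, 0], 0], [[0, 0, -0.15], [0, 0, 0], 0], [[0, 0, -0.15], [0, 0, 0], 0], [[-0.121, -0.0975, 0], [0, 0, 0], 0], [[-0.121, -0.0975, 0], [0, 0, 0], 0], [[-0.121, -0.0975, 0], [0, 0, 0], 0], [[-0.121, -0.0975, 0], [0, 0, 0], 0], [[0, 0, 0], [0, 0, 0], 0], [[0, 0, 0.15], [0, 0, 0], 0], [[0, 0, 0.1], [0, 0, 0], 0], [[0, 0, 0.04], [0, 0, 0], 0], [[0, 0, 0.02], [0, 0, 0], 0], [[0, 0, 0], [0, 0, 0], 0]]}}

```text
t: 17.9
position: [0.4904, -0.0842, 0.0065]
ee_rot: [-3.127, -0.303, 0.0]
force: [-0.0, -0.3, -0.1]
width: 0.0002
finger_force: 0.0
```

```bash
cat >> h.py <<'E'
def meas3():
    s=camera("scene");m=(s.min(2)>120).astype(np.uint8);m[:, 275:]=0;m=cv2.morphologyEx(m,cv2.MORPH_CLOSE,np.ones((5,5)))
    c=max([c for c in cv2.findContours(m,0,2)[0] if cv2.pointPolygonTest(c,(230,200),True)>-20],key=cv2.contourArea)
    print(cv2.approxPolyDP(cv2.convexHull(c),1.5,True)[:,0].tolist())
E
python3 - <<'E'
from h import *
st();meas3()
E
```

```text
t 17.9 F [-0.21   -0.0185] z 0.0065 toolx deg 11.06 down [-0.  0. -1.] w 0.0 f [-0.  -0.3 -0.1]
[[259, 182], [263, 214], [262, 224], [212, 227], [210, 217], [210, 185]]
```

```bash
cat >> h.py <<'E'
def rect(right,far,left):
    P=toF(onplane("scene",[right,far,left],.038));a=P[1]-P[0];b=P[2]-P[1]
    print(P.round(4).tolist(),"lens",np.linalg.norm(a).round(3),np.linalg.norm(b).round(3),"long ang",np.degrees(np.arctan2(a[1],a[0])).round(1),(np.degrees(np.arctan2(b[1],b[0]))-90).round(1),"c",((P[0]+P[2])/2).round(4))
E
python3 - <<'E'
from h import *
rect((210.5,218),(262.5,214.5),(258.5,183))
E
```

```text
[[-0.0954, -0.0875], [-0.0509, 0.027], [-0.1382, 0.0607]] lens 0.123 0.094 long ang 68.7 68.9 c [-0.1168 -0.0134]
```

Call:
{"fn": "drive_tool", "kwargs": {"moves": [[[0.0233, 0.009, 0], [0, 0, 0], 0], [[0.0233, 0.009, 0], [0, 0, 0], 0], [[0.0233, 0.009, 0], [0, 0, 0], 0], [[0.0233, 0.009, 0], [0, 0, 0], 0], [[0.024, 0.007, 0], [0, 0, 0], 0], [[0.0243, 0.006, 0], [0, 0, 0], 0], [[0.0246, 0.004, 0], [0, 0, 0], 0], [[0.025, 0.003, 0], [0, 0, 0], 0], [[0.025, 0.002, 0], [0, 0, 0], 0]]}}

```text
t: 18.85
position: [0.5304, -0.0894, 0.0064]
ee_rot: [3.124, 0.302, -0.017]
force: [-10.7, -5.4, 6.6]
width: 0.0002
finger_force: 6.1
```

Run:
```python
from h import *
st();meas3()
```

```text
t 18.85 F [-0.1717 -0.0312] z 0.0064 toolx deg 11.05 down [-0.01  -0.004 -1.   ] w 0.0 f [-10.7  -5.4   6.6]
[[208, 168], [259, 184], [268, 216], [267, 225], [217, 233], [202, 175]]
```

Run:
```python
from h import *
P=toF(onplane("scene",[(268,216),(259,184)],.038));Q=toF(onplane("scene",[(217,233.5),(267,225.5)],0))
print(P.round(4).tolist(),Q.round(4).tolist());a=Q[1]-Q[0];b=P[1]-P[0]
print(np.degrees(np.arctan2(a[1],a[0])),np.degrees(np.arctan2(b[1],b[0]))-90,((P[1]+Q[0])/2).round(4))
```

```text
[[-0.0415, 0.0367], [-0.1349, 0.0604]] [[-0.0715, -0.0833], [-0.0392, 0.0347]]
74.66050071592514 75.7674863694129 [-0.1032 -0.0114]
```

About 75.5°, centre (-0.103,-0.011). Now back off, part-open the fingers as a two-point flat pusher, and square it up.

Call:
{"fn": "drive_tool", "kwargs": {"moves": [[[-0.08, -0.02, 0], [0, 0, 0], 0], [[-0.08, -0.04, 0], [0, 0, 0], 0], [[0, -0.045, 0], [0, 0, 0], 0.8], [[0, 0, 0], [0, 0, 0], 0.8], [[0, 0, 0], [0, 0, 0], 0.8], [[0, 0, 0], [0, 0, 0], 0.8], [[0, 0, 0], [0, 0, 0], 0.8], [[0, 0, 0], [0, 0, 0], 0.8]]}}

```text
t: 19.7
position: [0.4996, -0.0729, 0.0066]
ee_rot: [3.127, 0.303, 0.0]
force: [0.3, 0.4, 0.2]
width: 0.0453
finger_force: 0.0
```

Run:
```python
from h import *
st();meas3()
```

```text
t 19.7 F [-0.1988 -0.0091] z 0.0066 toolx deg 11.06 down [ 0. -0. -1.] w 0.045 f [0.3 0.4 0.2]
[[259, 184], [268, 214], [267, 226], [218, 234], [211, 192]]
```

Call:
{"fn": "drive_tool", "kwargs": {"moves": [[[0, 0, 0], [0, 0, 0], 0.8], [[0, 0, 0], [0, 0, 0], 0.8], [[0, 0, 0], [0, 0, 0], 0.8], [[0, 0, 0], [0, 0, 0], 0.8], [[0.03, 0, 0], [0, 0, 0], 0.8], [[0.03, 0, 0], [0, 0, 0], 0.8], [[0.03, 0, 0], [0, 0, 0], 0.8], [[0.03, 0, 0], [0, 0, 0], 0.8], [[0.022, 0, 0], [0, 0, 0], 0.8], [[0.022, 0, 0], [0, 0, 0], 0.8], [[0.022, 0, 0], [0, 0, 0], 0.8], [[0.022, 0, 0], [0, 0, 0], 0.8], [[0.022, 0, 0], [0, 0, 0], 0.8]]}}

```text
t: 21.05
position: [0.5417, -0.0669, 0.0063]
ee_rot: [3.122, 0.3, -0.012]
force: [-6.9, -6.9, 4.9]
width: 0.0754
finger_force: 4.4
```

Run:
```python
from h import *
st();meas3()
```

```text
t 21.05 F [-0.1563 -0.0112] z 0.0063 toolx deg 10.97 down [-0.007 -0.006 -1.   ] w 0.075 f [-6.9 -6.9  4.9]
[[247, 167], [263, 190], [274, 215], [273, 226], [225, 239], [197, 181]]
```

```bash
cat >> h.py <<'E'
def front(fartop,rb,fb):
    p=toF(onplane("scene",fartop,.038))[0];Q=toF(onplane("scene",[rb,fb],0));a=Q[1]-Q[0];th=np.arctan2(a[1],a[0])
    m=Q.mean(0);v=np.array([-np.sin(th),np.cos(th)])
    print("fartop",p.round(4),"front",Q.round(4).tolist(),np.linalg.norm(a).round(4),"ang",np.degrees(th).round(1),"c",(m+.05*v).round(4))
E
python3 - <<'E'
from h import *
front((274,215),(225,239.5),(273,226.5))
front((263,214.5),(212,227.5),(262,224.5))
E
```

```text
fartop [-0.0378  0.0508] front [[-0.0483, -0.0729], [-0.0303, 0.0465]] 0.1207 ang 81.4 c [-0.0887 -0.0057]
fartop [-0.0504  0.028 ] front [[-0.0921, -0.0874], [-0.047, 0.0251]] 0.1212 ang 68.2 c [-0.1159 -0.0126]
```

Call:
{"fn": "drive_tool", "kwargs": {"moves": [[[0.018, 0, 0], [0, 0, 0], 0.8], [[0.018, 0, 0], [0, 0, 0], 0.8], [[0.018, 0, 0], [0, 0, 0], 0.8], [[0.015, 0, 0], [0, 0, 0], 0.8], [[0, 0, 0], [0, 0, 0], 0.8], [[0, 0, 0], [0, 0, 0], 0.8], [[0, 0, 0], [0, 0, 0], 0.8]]}}

```text
t: 21.8
position: [0.5561, -0.0638, 0.0062]
ee_rot: [3.123, 0.301, -0.008]
force: [-4.6, -5.8, 2.2]
width: 0.0757
finger_force: 3.1
```

Run:
```python
from h import *
st();meas3()
```

```text
t 21.8 F [-0.1416 -0.011 ] z 0.0062 toolx deg 11.0 down [-0.005 -0.005 -1.   ] w 0.076 f [-4.6 -5.8  2.2]
[[251, 172], [274, 207], [274, 226], [233, 243], [200, 185]]
```

```bash
python3 - <<'E'
s=open("h.py").read()
s=s.replace("m[:, 275:]=0;","m[:203,275:]=0;cv2.fillPoly(m,[np.array([(190,268),(205,262),(320,215),(400,190),(400,383),(190,383)])],0);")
s=s.replace("meas3():","meas3(save=None):").replace('    c=max(','    save and cv2.imwrite(save,cv2.resize(s[150:270,170:330],(800,600),interpolation=2))\n    c=max(')
open("h.py","w").write(s)
E
python3 - <<'E'
from h import *
meas3("pics/k.png")
E
```

```text
[[251, 172], [279, 216], [278, 225], [233, 243], [200, 185]]
```

View pics/k.png

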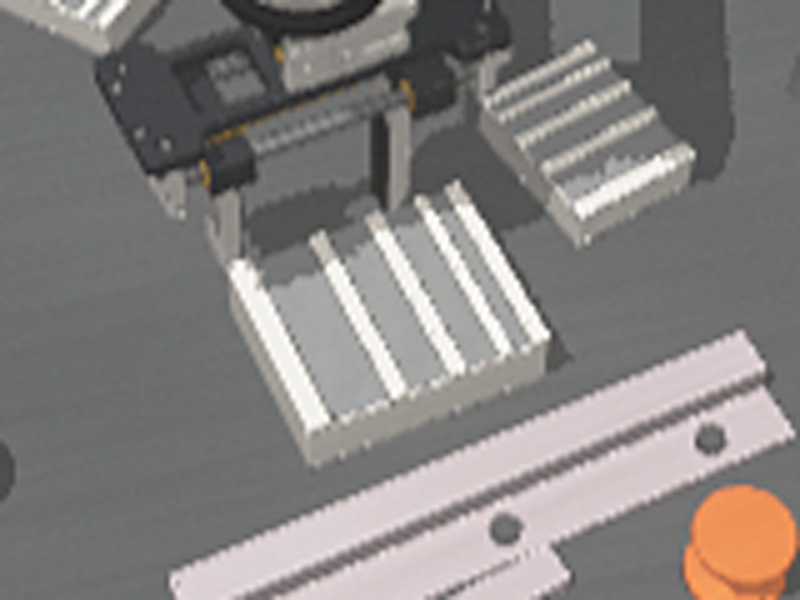

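The block stands almost square to the fence with a clear gap. In the crop its front bottom edge runs (314,463)–(549,372) and its front top edge (310,432)–(549,340).

Run:
```python
from h import *
g=lambda p:(np.array(p)+.5)/5-.5+[170,150]
front(g((549,340)),g((314,463)),g((549,372)))
rect(g((310,432)),g((549,340)),g((458,183)))
print(toF(onplane("scene",[(204.3,265.7),(318.1,216)],.022)))
print(toF(onplane("scene",[g((172,577)),g((742,333))],.022)))
```

```text
fartop [-0.0258  0.0588] front [[-0.034, -0.0601], [-0.0298, 0.0639]] 0.1241 ang 88.0 c [-0.0819  0.0036]
[[-0.0298, -0.0633], [-0.0258, 0.0588], [-0.1264, 0.0622]] lens 0.122 0.101 long ang 88.1 88.1 c [-0.0781 -0.0005]
[[ 0.00391084 -0.14596075]
 [ 0.00236132  0.15089814]]
[[ 0.00204379 -0.14589984]
 [ 0.00274473  0.15038004]]
```

Call:
{"fn": "drive_tool", "kwargs": {"moves": [[[0.022, 0, 0], [0, 0, 0], 0.8], [[0.022, 0, 0], [0, 0, 0], 0.8], [[0.022, 0, 0], [0, 0, 0], 0.8], [[0.022, 0, 0], [0, 0, 0], 0.8], [[0.022, 0, 0], [0, 0, 0], 0.8], [[0.015, 0, 0], [0, 0, 0], 0.8], [[0, 0, 0], [0, 0, 0], 0.8]]}}

```text
t: 22.6
position: [0.5783, -0.0575, 0.006]
ee_rot: [3.126, 0.304, -0.017]
force: [-11.4, -3.1, 6.4]
width: 0.0752
finger_force: 5.3
```

Call:
{"fn": "drive_tool", "kwargs": {"moves": [[[0.01, 0, 0], [0, 0, 0], 0.8], [[0.01, 0, 0], [0, 0, 0], 0.8], [[0, 0, 0], [0, 0, 0], 0.8]]}}

```text
t: 22.9
position: [0.5818, -0.0566, 0.006]
ee_rot: [3.126, 0.304, -0.018]
force: [-10.0, -3.0, 6.0]
width: 0.075
finger_force: 5.7
```

Call:
{"fn": "drive_tool", "kwargs": {"moves": [[[0.01, 0, 0], [0, 0, 0], 0.8], [[0, 0, 0], [0, 0, 0], 0.8]]}}

```text
t: 23.1
position: [0.5836, -0.0563, 0.006]
ee_rot: [3.126, 0.304, -0.018]
force: [-10.7, -2.8, 6.7]
width: 0.0752
finger_force: 5.8
```

Run:
```python
from h import *
st();meas3()
```

```text
t 23.1 F [-0.1131 -0.0088] z 0.006 toolx deg 11.09 down [-0.012 -0.002 -1.   ] w 0.075 f [-10.7  -2.8   6.7]
[[257, 181], [276, 207], [286, 225], [282, 230], [237, 248], [206, 196]]
```

Call:
{"fn": "drive_tool", "kwargs": {"moves": [[[0.01, 0, 0], [0, 0, 0], 0.8], [[0.01, 0, 0], [0, 0, 0], 0.8], [[0, 0, 0], [0, 0, 0], 0.8]]}}

```text
t: 23.45
position: [0.5858, -0.0558, 0.006]
ee_rot: [3.126, 0.303, -0.025]
force: [-16.2, -3.7, 10.0]
width: 0.0749
finger_force: 7.9
```

Call:
{"fn": "drive_tool", "kwargs": {"moves": [[[0.01, 0, 0], [0, 0, 0], 0.8], [[0, 0, 0], [0, 0, 0], 0.8]]}}

```text
t: 23.65
position: [0.5858, -0.0557, 0.006]
ee_rot: [3.126, 0.303, -0.032]
force: [-20.4, -3.9, 12.6]
width: 0.0754
finger_force: 10.2
```

Call:
{"fn": "drive_tool", "kwargs": {"moves": [[[0.005, 0, 0], [0, 0, 0], 0.8], [[0, 0, 0], [0, 0, 0], 0.8]]}}

```text
t: 23.85
position: [0.5857, -0.0558, 0.006]
ee_rot: [3.126, 0.303, -0.035]
force: [-22.6, -4.2, 14.7]
width: 0.0752
finger_force: 11.3
```

Call:
{"fn": "drive_tool", "kwargs": {"moves": [[[0.008, 0, 0], [0, 0, 0], 0.8], [[0.008, 0, 0], [0, 0, 0], 0.8], [[0, 0, 0], [0, 0, 0], 0.8]]}}

```text
t: 24.15
position: [0.5857, -0.0557, 0.006]
ee_rot: [3.125, 0.302, -0.046]
force: [-30.0, -4.4, 18.3]
width: 0.0752
finger_force: 15.0
```

Run:
```python
from h import *
st();print(np.round(state()["torque"],2));meas3()
# sub-pixel: front edge of block top, fence top edge lines from scene
s=camera("scene");cv2.imwrite("pics/m.png",s)
```

```text
t 24.15 F [-0.111  -0.0087] z 0.006 toolx deg 11.05 down [-0.029 -0.004 -1.   ] w 0.075 f [-30.   -4.4  18.3]
[-1.15  5.61  0.03]
[[257, 182], [285, 221], [286, 228], [236, 248], [206, 198]]
```

Pressed evenly: 30 N with no turning moment, and the TCP has stopped. Back off and check from both cameras.

Call:
{"fn": "drive_tool", "kwargs": {"moves": [[[-0.02, 0, 0], [0, 0, 0], 0.8], [[-0.04, 0, 0], [0, 0, 0], 0.8], [[-0.1, 0, 0], [0, 0, 0], 0.8], [[-0.1, 0, -0.1], [0, 0, 0], 0.8], [[-0.1, 0, -0.2], [0, 0, 0], 0.8], [[-0.2, 0, -0.2], [0, 0, 0], 0.8], [[-0.2, 0, -0.1], [0, 0, 0], 0.8], [[-0.2, 0, 0], [0, 0, 0], 0.8], [[0, 0, 0], [0, 0, 0], 0.8]]}}

```text
t: 25.15
position: [0.4121, -0.0896, 0.1227]
ee_rot: [3.126, 0.3, 0.002]
force: [0.0, -0.2, 0.1]
width: 0.0754
finger_force: 0.0
```

Run:
```python
from h import *
st();meas3()
# front top edge of the block in scene: fit line on the top->front-side brightness step; and the left/right edges
def fit(n,z,thr):
    s=camera(n);m=(s.min(2)>thr).astype(np.uint8)
    cv2.imwrite(f"pics/z_{n}.png",s)
    return s
s=fit("scene",0,0);t=fit("side",0,0)
h=cv2.cvtColor(s,cv2.COLOR_BGR2HSV);print("block/fence HSV",h[215,245],h[240,262],h[248,258],h[262,215])
# LSD line segments near block/fence, as floor-frame angles
for n,im,box in(("scene",s,(195,165,345,300)),("side",t,(215,125,380,260))):
    L=cv2.createLineSegmentDetector().detect(cv2.cvtColor(im,6))[0][:,0]
    for l in L:
        if np.hypot(*(l[2:]-l[:2]))>25 and box[0]<l[0]<box[2] and box[1]<l[1]<box[3] and box[0]<l[2]<box[2] and box[1]<l[3]<box[3]:
            for z in(.038,.022):
                P=toF(onplane(n,[l[:2],l[2:]],z));d=P[1]-P[0]
                print(n,l.round(1).tolist(),z,P.round(4).tolist(),round(math.degrees(math.atan2(d[1],d[0]))%180,1))
```

```text
t 25.15 F [-0.2879 -0.0088] z 0.1227 toolx deg 10.96 down [ 0.001 -0.001 -1.   ] w 0.075 f [ 0.  -0.2  0.1]
[[267, 194], [285, 221], [286, 228], [237, 248], [222, 221], [221, 212]]
block/fence HSV [ 17   7 244] [  0  16 194] [  0  13 214] [175  14 219]
scene [286.20001220703125, 223.5, 267.29998779296875, 193.6999969482422] 0.038 [[-0.0045, 0.0654], [-0.0997, 0.0653]] 0.0
scene [286.20001220703125, 223.5, 267.29998779296875, 193.6999969482422] 0.022 [[-0.0126, 0.0713], [-0.1096, 0.0713]] 0.0
scene [220.5, 213.1999969482422, 238.1999969482422, 247.5] 0.038 [[-0.0975, -0.0608], [0.0034, -0.0625]] 179.1
scene [220.5, 213.1999969482422, 238.1999969482422, 247.5] 0.022 [[-0.1073, -0.0572], [-0.0045, -0.0589]] 179.1
scene [283.79998779296875, 196.5, 309.29998779296875, 180.39999389648438] 0.038 [[-0.0745, 0.0977], [-0.0901, 0.1792]] 100.8
scene [283.79998779296875, 196.5, 309.29998779296875, 180.39999389648438] 0.022 [[-0.0839, 0.1042], [-0.0997, 0.1872]] 100.8
scene [317.5, 215.8000030517578, 203.60000610351562, 264.29998779296875] 0.038 [[0.0091, 0.1425], [0.0079, -0.148]] 89.8
scene [31
[... 6528 characters left out ...]
220703125, 181.5] 0.038 [[-0.0965, -0.0595], [-0.0063, -0.0586]] 0.5
side [293.8999938964844, 201.1999969482422, 323.70001220703125, 181.5] 0.022 [[-0.0878, -0.0507], [0.0047, -0.0499]] 0.5
side [307.6000061035156, 168.5, 278.6000061035156, 186.39999389648438] 0.038 [[-0.008, -0.0061], [-0.0961, -0.0062]] 0.1
side [307.6000061035156, 168.5, 278.6000061035156, 186.39999389648438] 0.022 [[0.0029, 0.0039], [-0.0874, 0.0038]] 0.1
side [321.29998779296875, 177.1999969482422, 289.6000061035156, 197.1999969482422] 0.038 [[-0.0016, -0.0455], [-0.0968, -0.0452]] 179.8
side [321.29998779296875, 177.1999969482422, 289.6000061035156, 197.1999969482422] 0.022 [[0.0096, -0.0364], [-0.0881, -0.0361]] 179.8
```

The grooves lie within about 0.6° of square to the fence, the front edge is at the fence face, and the block is centred near y ≈ 0. The arm is clear.

```bash
python3 -c "
from workcell import *
print(sign_off())"
```

```text
the job is handed in; nothing more can be done
None
```

The block was handed in with its long side flush against the fence by my last measurement: about 0.6° off parallel, gap no more than about 2 mm, close to the fence's middle. I never steered the arm at the other things or re-measured them. Early on I landed on the block's top by mistake and pressed at about 70 N (about 88 N at the wrist in all, limit 120), because the fingers only make contact about 22 mm above the stated tip.

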